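# Tip a tray of bench consumables into a bin over its rim

### The job

Carry the loaded metal tray to the grey bin, hook its rolled front edge into the gutter on the bin's rim, about centred, with the rear feet down on the bench, and let go with both things still in the tray. Then take the tray again at the rear and, with its edge staying in the gutter, swing it up and over past upright until the tape roll and the tin have dropped into the bin. Lower it under control, never letting it fall, back to the same hooked leaning rest, empty, and let go; leave the motor, solder reel and cutters where they are.

Things in the scene. Friction and masses are not known exactly. Their poses are not given: they have to be found in the camera images.
- tip_bin: Fixed open bin of grey plastic, 158 mm wide (its y), inside from x = -68 to +80 mm and y = -75 to +75 mm, walls 4 mm, floor top 4 mm up, near wall and sides 56 mm high, far (+x) wall 104 mm high as a backstop; a chute plate slopes from the near wall's top to the floor at x = -39 mm. Origin: underside centre; +x points from the gutter into the bin, z up.
- gutter (a point): Resting point for the axis of the tray's front edge: mid-length of the gutter along the outside of the bin's near rim, 56 mm above the bench, 80 mm to -x of the bin's origin. Open-topped U along the bin's y, 158 mm long, 16 mm wide inside, 6 mm deep, lips 4 mm thick and 56 mm above the bench. Smooth: the edge turns freely in it, from leaning rest to 110 degrees past level. Axes as the bin's.
- tray: Loose aluminium tray, about 0.3 kg, 104 mm wide (y), floor from x = -77 to +72 mm, its top 20 mm up; rear and side walls to 52 mm, front (+x) open. Origin: centre of its underside at the level of the feet (on the bench when it stands level). z up. Two rear feet at x = -68, y = +-40, z = 0 mm. Hooked in the gutter with feet on the bench it leans about 0.35 rad, rear down.
- front_edge (a point): Centre of the tray's rolled front edge: a rod 12 mm thick and 104 mm long along the tray's y, at x = +82, y = 0, z = +6 mm of the tray, joined to the floor by a 3 mm strip sloping at 45 degrees. Axes as the tray's.
- carry_strap (a point): Centre of the flat steel carrying strap that bridges the tray from side to side: 8 mm thick (tray's x), 20 mm high, 112 mm long (tray's y); at x = 0, y = 0, z = +95 mm of the tray, 65 mm clear under it. For carrying the full tray. Axes as the tray's.
- tip_bar (a point): Centre of the round rear bar for tipping: 10 mm thick, 66 mm clear length along the tray's y between its legs, at x = -100, y = 0, z = +80 mm of the tray (25 mm behind and 28 mm above the rear wall). It can turn between gripping fingers. In the leaning rest it is about 62 mm above the bench. Axes as the tray's.
- tape: Black roll of tape, 64 mm across, 18 mm high, lying flat in the front part of the tray at the start. Origin: centre of its underside.
- tin: Round flat tin with a yellow-brown lid, 50 mm across, 22 mm high, in the rear part of the tray at the start. Origin: centre of its underside.
- under_lamp (a point): Obstacle: the point on the bench straight below the middle of the fixed bench lamp's head, a level disc 110 mm across hanging 508 to 558 mm above the bench; keep the wrist and forearm clear of it.
- motor: Bystander: small motor, 42 x 42 x 48 mm, standing on the bench. Origin: centre of its underside.
- reel: Bystander: reel of solder, 54 mm across, 38 mm high, standing on the bench. Origin: centre of its underside.
- cutters: Bystander: side cutters, 51 x 136 x 13 mm, lying on the bench. Origin: centre of its underside.

How it is judged:
On the way, in this order (a step that is already met when the one before it is completed fails the run):
1. the tray leans hooked in the gutter with its feet on the bench, let go, both things still in it (x of front_edge in the frame of gutter between -0.007 and 0.007 m and y of front_edge in the frame of gutter between -0.03 and 0.03 m and z of front_edge in the frame of gutter between -0.004 and 0.004 m and angle between tray's own z axis and vertical between 0.25 and 0.43 rad and height (world z) of tip_bar below 0.09 m and contact force between the fingers and tray below 0.1 N and angular speed of tray below 0.1 rad/s and x of tape in the frame of tray between -0.075 and 0.07 m and y of tape in the frame of tray between -0.05 and 0.05 m and z of tape in the frame of tray between 0.01 and 0.06 m and x of tin in the frame of tray between -0.075 and 0.07 m and y of tin in the frame of tray between -0.05 and 0.05 m and z of tin in the frame of tray between 0.01 and 0.06 m), for 0.2 s.
2. the tray is swung over past upright with its edge in the gutter and both things are in the bin (x of front_edge in the frame of gutter between -0.007 and 0.007 m and y of front_edge in the frame of gutter between -0.03 and 0.03 m and z of front_edge in the frame of gutter between -0.004 and 0.004 m and angle between tray's own z axis and vertical above 1.6 rad and x of tape in the frame of tip_bin between -0.07 and 0.082 m and y of tape in the frame of tip_bin between -0.077 and 0.077 m and z of tape in the frame of tip_bin between 0 and 0.08 m and x of tin in the frame of tip_bin between -0.07 and 0.082 m and y of tin in the frame of tip_bin between -0.077 and 0.077 m and z of tin in the frame of tip_bin between 0 and 0.08 m), for 0.2 s.
At the end, for the whole second after the job is handed in: The tape roll and the tin lie at rest inside the bin; the empty tray leans at rest with its front edge in the gutter (within 7 mm across, 4 mm in height, 30 mm of centre along it), tilted 0.25 to 0.43 rad with the rear low, and the gripper does not touch it (x of front_edge in the frame of gutter between -0.007 and 0.007 m and y of front_edge in the frame of gutter between -0.03 and 0.03 m and z of front_edge in the frame of gutter between -0.004 and 0.004 m and angle between tray's own z axis and vertical between 0.25 and 0.43 rad and height (world z) of tip_bar below 0.09 m and contact force between the fingers and tray below 0.1 N and angular speed of tray below 0.1 rad/s and x of tape in the frame of tip_bin between -0.07 and 0.082 m and y of tape in the frame of tip_bin between -0.077 and 0.077 m and z of tape in the frame of tip_bin between 0 and 0.08 m and x of tin in the frame of tip_bin between -0.07 and 0.082 m and y of tin in the frame of tip_bin between -0.077 and 0.077 m and z of tin in the frame of tip_bin between 0 and 0.08 m and linear speed of each of tape, tin, tray below 0.03 m/s).
It fails at once if the tray is let fall or flung (turns faster than 6 rad/s) (angular speed of tray above 6 rad/s).
It fails at once if a bystander (motor, reel, cutters) is moved by more than 25 mm (distance of any of motor, reel, cutters from where it was at the start of the episode above 0.025 m).
It also fails if it takes over 72 s, if anything falls off the work surface, if the arm or the gripper's body presses on something with over 40 N, if the wrist force passes 120 N, or if a joint passes its speed limit or range.

### The arm

A 6-joint arm with a two-finger parallel gripper is mounted at the origin on a cart in front of the work surface, level with it; the furniture and walls round the work are solid. World frame = base frame: x ahead of the robot, y to its left, z up, the work surface at z = 0. Lengths are in m, angles in rad, forces in N, time in s.
With the tool pointing down it reaches from about 0.35 to 0.725 m from the base axis. Payload 4.3 kg.
Tool frame: the origin (TCP) lies midway between the tips of the shut fingers; the grasp point (between the pads) lies 19 mm behind it; z points along the fingers, y is the line along which they close (so a half turn about z gives the same grasp; the last joint's range is limited). The gripper opens to 85 mm and grips with 20 to 120 N. Pads are 22 mm wide; open, the fingers measure 114 mm over their backs; the gripper's body (76 mm by 85 mm) begins 54 mm behind the grasp point. The pads swing forward as they close: fully open they stand 13 mm farther back than shut.
Start: joints at [1.168, 0.377, 0.081, 1.274, 0, 1.46], TCP at [0.166, 0.551, 0.231] pointing down, gripper open.
Joint ranges: [-2.72, 2.72], [-0.84, 1.66], [-1.02, 1.22], [-1.77, 2.12], [-1.37, 1.28], [-3.14, 3.14]. Speed limits (rad/s): [2.57, 2.57, 3.14, 3.14, 3.14, 3.14].

### API

Orientations are given as a unit quaternion [x, y, z, w].
In Python, from workcell import arm gives the robot as it stands. The module is installed in compiled form; this text tells all that it offers.
- The arm moves only by the tool servo_tool, never from a script. Its argument "steps" is text: rows parted by semicolons, each of 7 numbers parted by spaces: the opening, from 0 (shut) to 1 (fully open), then the shift along the tool's x, y, z in m, then the turn, a rotation vector about the tool's x, y, z in degrees. A call has 1 to 12 rows; each row is the pose to reach, as a shift and turn from the pose commanded when the call began, along the tool's axes at that moment; what a row does not reach only later rows make up. A row lasts 1/8 s, in which the tool goes at most 62.5 mm and 10.7 degrees, less where a joint would pass 70% of its speed; a pose out of reach is approached as far as the arm can. A call with a gripper value outside its range is refused whole. The fingers move at their own pace and stop on an object; "squeeze" is the grip in N (left out, the last holds). Time passes only in rows, so rows that repeat a pose let the fingers close. It gives the time, the measured TCP pose, the force, the opening and the grip force at its end, in the units of the state.
- arm.sense(): the state, without advancing time (a new reading comes with each control period).
- arm.camera(name): name is "scene" or "top" or "wrist"; returns a dict with "color" (400x640x3 uint8, blue, green, red), "depth" (400x640 float32, m along the optical axis (not along the pixel's ray), 0 where there is no reading), "fx", "fy", "cx", "cy" (pixels), "position" and "rotation" of the camera in the world; the wrist camera has in their place "mount" (4x4, takes a point from camera to tool coordinates, whose origin is the TCP and whose axes are the flange's). Camera axes: x right, y up, looking along -z (the intrinsics and any distortion apply to the point x, -y, -z); pixel columns grow to the right and rows downward; lengths in m; the calibration is good to about 2 mm. A picture is of the moment at which its call begins: read the wrist's pose just before it.
- arm.sign_off(): hands the job in; it is judged then, once.
Trained networks look in a picture, given as the dict that the camera call returned (one of the last four; its "shot" number tells which), for a name from the list of things; names that differ only in an ending like _2 or _b are one class to them, and where a whole thing is asked for, a point or a joint stands for the part that bears it (a point fixed in the world has none). Each returns a list of dicts, best first, with "confidence" (0 to 1); they miss things now and then, are a little off and sometimes report something else, mostly with a low value. They report only what shows in the picture. A call takes as long as a camera call.
- arm.look_for(picture, label): "at" ([row, column] in pixels, amid what is visible of it).
- arm.silhouettes(picture, label): "region" (400x640 bool, what is visible of it) and "at" ([row, column] in pixels, amid what is visible of it).
- arm.pinpoint(picture, label): "at" ([row, column] in pixels: a listed point, or the origin of a listed thing).
The state is a dict: "time_s": time; "q": joint angles; "joint_velocities": joint speeds; "joint_efforts": joint torques, N m; "position": TCP position; "eef_rot": TCP orientation; "contact_force": force on the tool from outside, world axes, zero at the start; "wrist_torque": the same for the moment, N m; "gripper_width": opening from 0.0 (shut) to 1.0 (fully open); "grasp_force": force on a finger pad.
Only numpy, scipy, OpenCV 4.12 (cv2) and the standard library are available. Lean on these libraries where they do the work, as an engineer would, in place of code of your own. Each camera call takes 0.05 s, during which the arm holds its last target. There are 200 camera calls.

## Working session

There is one attempt and no reset: what is moved stays moved. The work goes in short steps, Python scripts to look and compute and a tool call to move; the robot and the scene stay as the last step left them, time stands still between calls to the robot, and variables do not carry over. Pictures are saved under pics/ and viewed, at most 10 in all, crops included, and the job is handed in when it is done.

Besides the shell and the picture viewer there is one more tool, called as name(argument=value, ...) on one line, values as JSON. servo_tool: Moves the arm, as the interface text tells. Its arguments: {"type":"object","properties":{"steps":{"type":"string"},"squeeze":{"type":"number"}},"required":["steps"]}

```bash
mkdir -p pics; cat > h.py <<'E'
import numpy as np, cv2
from scipy.spatial.transform import Rotation as R
from workcell import arm
def px2w(p,at,depth=None,zplane=None):
    r,c=at
    d=np.array([(c-p["cx"])/p["fx"],-(r-p["cy"])/p["fy"],-1.0])
    rot=np.array(p["rotation"]); rot=rot if rot.shape==(3,3) else R.from_quat(rot).as_matrix()
    o=np.array(p["position"]); w=rot@d
    if zplane is not None: return o+w*(zplane-o[2])/w[2]
    if depth is None: depth=p["depth"][int(round(r)),int(round(c))]
    return o+w*depth
def cloud(p,mask):
    rr,cc=np.nonzero(mask&(p["depth"]>0)); dd=p["depth"][rr,cc]
    d=np.stack([(cc-p["cx"])/p["fx"]*dd,-(rr-p["cy"])/p["fy"]*dd,-dd],1)
    rot=np.array(p["rotation"]); rot=rot if rot.shape==(3,3) else R.from_quat(rot).as_matrix()
    return d@rot.T+np.array(p["position"])
E
python3 - <<'E'
from h import *
np.set_printoptions(precision=4,suppress=True)
s=arm.sense(); print(s["time_s"],s["position"],s["eef_rot"])
for n in("top","scene"):
    p=arm.camera(n); cv2.imwrite(f"pics/{n}0.png",p["color"])
    print(n,p["position"],p["rotation"],p["fx"],[k for k in p])
    for l in["tip_bin","gutter","tray","front_edge","carry_strap","tip_bar","tape","tin","under_lamp","motor","reel","cutters"]:
        for q in arm.pinpoint(p,l)[:1]:
            print(l,round(q["confidence"],2),np.round(q["at"],1),px2w(p,q["at"]),px2w(p,q["at"],zplane={"gutter":.056,"front_edge":.006,"carry_strap":.095,"tip_bar":.08,"tape":.02,"tin":.02}.get(l,0)))
E
```

```text
0.0 [0.1657 0.5499 0.2304] [ 0.1459  0.9893 -0.001  -0.0003]
top [0.335  0.0525 1.1836] [-0.0809  0.0881  0.7149 -0.6889] 383.417564259036 ['color', 'depth', 'fx', 'fy', 'cx', 'cy', 'position', 'rotation', 'shot']
tip_bin 0.93 [239.4 422.2] [ 0.4868 -0.2692  0.0046] [ 0.4874 -0.2704  0.    ]
gutter 0.88 [228.  400.6] [ 0.5176 -0.1956  0.0494] [ 0.5166 -0.1941  0.056 ]
tray 0.71 [231.1 312. ] [0.5088 0.0691 0.1064] [0.526  0.0707 0.    ]
front_edge 0.8 [233.9 336.7] [ 0.5123 -0.0052  0.0134] [ 0.5135 -0.0055  0.006 ]
carry_strap 0.7 [225.1 309.7] [0.5265 0.0751 0.105 ] [0.5283 0.0753 0.095 ]
tip_bar 0.64 [224.4 277.5] [0.5369 0.1696 0.0778] [0.5365 0.1694 0.08  ]
tape 0.67 [232.4 321.6] [0.5178 0.0411 0.0194] [0.5177 0.0411 0.02  ]
tin 0.65 [226.7 299.8] [0.5342 0.1064 0.0404] [0.5378 0.1074 0.02  ]
under_lamp 0.87 [248.3 249.6] [ 0.4798  0.2647 -0.0018] [0.4796 0.2644 0.    ]
motor 0.45 [173.2 287.2] [0.7097 0.1429 0.0249] [0.7177 0.1449 0.    ]
reel 0.62 [169.1 321.9] [0.7151 0.0329 0.0378] [0.7276 0.0323 0.    ]
cutters 0.51 [257.2 225.4] [0.4539 0.3353 0.0118] [0.4551 0.3382 0.   
[... 356 characters left out ...]
 0.0428] [0.5175 0.0635 0.    ]
front_edge 0.57 [243.1 311.2] [ 0.5185 -0.0132  0.0077] [ 0.519  -0.0127  0.006 ]
carry_strap 0.83 [210.1 293.7] [0.5403 0.0865 0.0386] [0.5215 0.0619 0.095 ]
tip_bar 0.69 [185.7 271.7] [0.5287 0.1659 0.0871] [0.5312 0.1697 0.08  ]
tape 0.54 [227.5 301.6] [0.5256 0.0358 0.0229] [0.5266 0.0369 0.02  ]
tin 0.68 [206.7 291.9] [0.5211 0.0685 0.1056] [0.5499 0.1066 0.02  ]
under_lamp 0.65 [188.9 240.2] [0.4794 0.2652 0.0014] [ 0.4798  0.2661 -0.    ]
motor 0.4 [171.2 324.6] [0.7075 0.1374 0.0143] [0.7142 0.1441 0.    ]
reel 0.67 [197.8 350.1] [ 0.6496 -0.0227  0.1241] [0.7069 0.0229 0.    ]
cutters 0.56 [178.9 219.4] [0.4512 0.3295 0.0113] [ 0.454   0.3367 -0.    ]
```

View pics/top0.png

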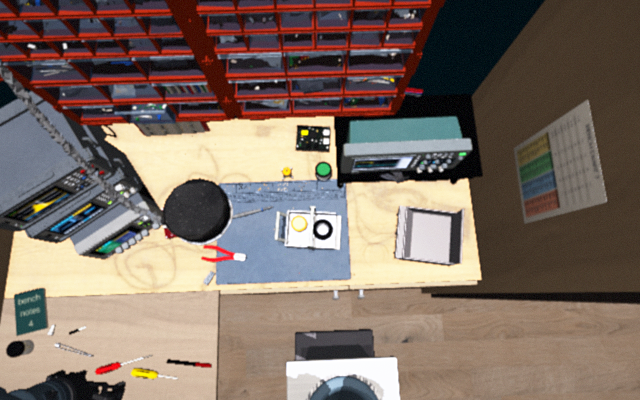

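View pics/scene0.png

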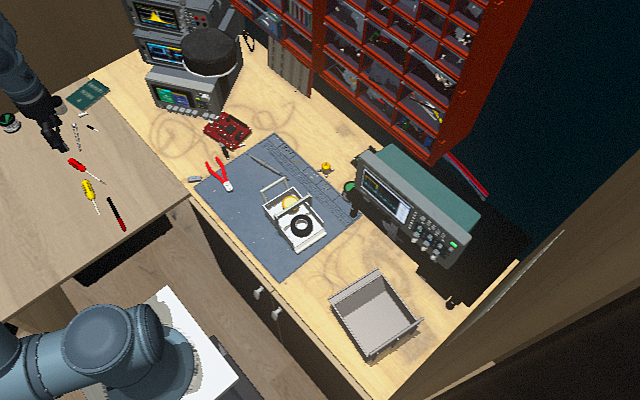

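Top view: tray at about (row 230, col 312), its open front toward the bin at (237, 430), lamp at (210, 197). The scene view agrees. Next I refine the yaws from depth.

```bash
cat >> h.py <<'E'
np.set_printoptions(precision=4,suppress=True)
def rect(P):
    (c,wh,a)=cv2.minAreaRect(P[:,:2].astype(np.float32)*1000); return np.round(c,1),np.round(wh,1),round(a,1),len(P)
def shifts(pts,turn=(0,0,0),s=None):
    s=s or arm.sense(); r=R.from_quat(s["eef_rot"]); print("from",np.array(s["position"]),"y-yaw",np.degrees(np.arctan2(*r.as_matrix()[[1,0],1])))
    for p in pts: print(np.round(r.inv().apply(np.array(p)-s["position"]),4))
E
python3 - <<'E'
from h import *
for n in("top","scene"):
    p=arm.camera(n)
    m=arm.silhouettes(p,"tip_bin")[0]["region"]; P=cloud(p,m)
    print(n,"bin nearrim",rect(P[(P[:,2]>.045)&(P[:,2]<.065)])," all>.03",rect(P[P[:,2]>.03]),"far",rect(P[P[:,2]>.09]))
    m=cv2.dilate(arm.silhouettes(p,"tray")[0]["region"].astype(np.uint8),np.ones((3,3)))>0; P=cloud(p,m); P=P[np.hypot(P[:,0]-.53,P[:,1]-.075)<.16]
    print("walls",rect(P[(P[:,2]>.045)&(P[:,2]<.06)]),"strap",rect(P[(P[:,2]>.09)]),"bar",rect(P[(P[:,2]>.068)&(P[:,2]<.09)&(P[:,1]>.13)]),"all",rect(P[(P[:,2]>.01)]))
shifts([(.117,.382,.23),(.29,.25,.23),(.396,.056,.24),(.5,.07,.3)])
E
```

```text
top bin nearrim (array([ 495.5, -269.2]), array([174.3, 158.5]), 80.6, 797)  all>.03 (array([ 495.1, -271.8]), array([179.5, 158.5]), 80.6, 1415) far (array([ 481.2, -356. ]), array([  8.4, 156. ]), 80.0, 194)
walls (array([522.6,  80.2]), array([155.8, 114.1]), 85.6, 221) strap (array([524.7,  71.3]), array([ 17.1, 116.2]), 85.2, 135) bar (array([532.2, 166.2]), array([18.3, 85.3]), 84.9, 97) all (array([524.6,  79.7]), array([191.8, 117.9]), 85.0, 1763)
scene bin nearrim (array([ 497.1, -274. ]), array([183. , 160.6]), 80.5, 1074)  all>.03 (array([ 497. , -274.1]), array([183.2, 160.7]), 80.5, 1825) far (array([ 482.6, -358.5]), array([ 11.7, 160. ]), 80.3, 212)
walls (array([525.9,  79.2]), array([156.2, 113.9]), 84.8, 290) strap (array([530.7, 112. ]), array([102.1, 116.3]), 84.2, 221) bar (array([535. , 166.1]), array([19.1, 84.9]), 83.7, 129) all (array([531. ,  97.9]), array([237.3, 117.4]), 81.1, 2204)
from [0.166  0.5506 0.2314] y-yaw 73.22341069642378
[-0.0017 -0.1755  0.0013]
[-0.2055 -0.252   0.0013]
[-0.363  -0.4071 -0.0087]
[-0.4585 -0.3637 -0.0687]
```

servo_tool(steps="1 -0.001 -0.06 0 0 0 0;1 -0.001 -0.12 0 0 0 0;1 -0.002 -0.175 0 0 0 0;1 -0.055 -0.195 0 0 0 0;1 -0.105 -0.215 0 0 0 0;1 -0.155 -0.232 0 0 0 0;1 -0.205 -0.252 0 0 0 0;1 -0.25 -0.295 0 0 0 0;1 -0.29 -0.335 -0.005 0 0 0;1 -0.33 -0.375 -0.01 0 0 0;1 -0.363 -0.407 -0.01 0 0 0;1 -0.363 -0.407 -0.01 0 0 0")

```text
time_s: 3.1
position: [0.3976, 0.0538, 0.2415]
eef_rot: [0.149, 0.989, -0.0, 0.001]
contact_force: [-0.5, 0.8, 0.4]
gripper_width: 1.0
grasp_force: 0.0
```

```bash
python3 - <<'E'
from h import *
s=arm.sense(); print(s["q"])
shifts([(.48,.07,.30)])
p=arm.camera("wrist"); print(p["mount"])
E
```

```text
[-0.0238  0.0221 -0.3382  1.2092 -0.0003  0.2746]
from [0.3976 0.0538 0.2415] y-yaw 72.90673078120112
[-0.0741  0.0397 -0.0584]
[[ 0.0001  0.9483  0.3174  0.0824]
 [ 1.     -0.     -0.0001 -0.0008]
 [-0.0001  0.3174 -0.9483 -0.1435]
 [ 0.      0.      0.      1.    ]]
```

servo_tool(steps="1 -0.04 0.02 -0.03 0 0 -6;1 -0.074 0.04 -0.06 0 0 -12;1 -0.074 0.04 -0.06 0 0 -12;1 -0.074 0.04 -0.06 0 0 -12")

```text
time_s: 3.65
position: [0.4773, 0.0741, 0.3008]
eef_rot: [0.041, 0.999, 0.0, -0.001]
contact_force: [0.1, -0.2, 0.2]
gripper_width: 0.995
grasp_force: 0.0
```

```bash
cat >> h.py <<'E'
def wrist():
    s=arm.sense(); p=arm.camera("wrist"); T=np.eye(4); T[:3,:3]=R.from_quat(s["eef_rot"]).as_matrix(); T[:3,3]=s["position"]
    M=T@np.array(p["mount"]); q=dict(p); q["position"]=M[:3,3]; q["rotation"]=M[:3,:3]; return s,p,q
E
python3 - <<'E'
from h import *
s,p,q=wrist(); cv2.imwrite("pics/w1.png",p["color"])
for l,z in [("front_edge",.006),("carry_strap",.095),("tip_bar",.08),("tape",.02),("tin",.02)]:
    for r in arm.pinpoint(p,l)[:1]: print(l,r["confidence"],r["at"],px2w(q,r["at"],zplane=z))
P=cloud(q,q["depth"]>0)
P=P[np.hypot(P[:,0]-.53,P[:,1]-.075)<.16]
f=lambda a,b,m=True:rect(P[(P[:,2]>a)&(P[:,2]<b)&m])
print("strap",f(.09,.13),"walls",f(.045,.06),"bar",f(.07,.095,P[:,1]>.14),"edge",f(.005,.016,(P[:,1]<.01)))
print("bench z",np.median(P[(P[:,2]<.005),2]),"bar top",np.percentile(P[(P[:,1]>.145)&(P[:,2]>.06),2],95))
E
```

```text
front_edge 0.93 [186.8, 261.3] [ 0.5146 -0.0083  0.006 ]
carry_strap 0.69 [211.4, 321.5] [0.5228 0.0701 0.095 ]
tip_bar 0.95 [208.4, 412.5] [0.533  0.1707 0.08  ]
tin 0.6 [207.0, 351.9] [0.5473 0.1076 0.02  ]
strap (array([569.5,  45.9]), array([ 64.2, 214.8]), 59.5, 1287) walls (array([523.8,  81. ]), array([155.5, 114.6]), 84.9, 1660) bar (array([533. , 167.8]), array([18.5, 84.9]), 84.0, 824) edge (array([563.2, -16.7]), array([193.6,  43.4]), 1.9, 677)
bench z 0.0011524988754252063 bar top 0.37926726910875064
```

View pics/w1.png

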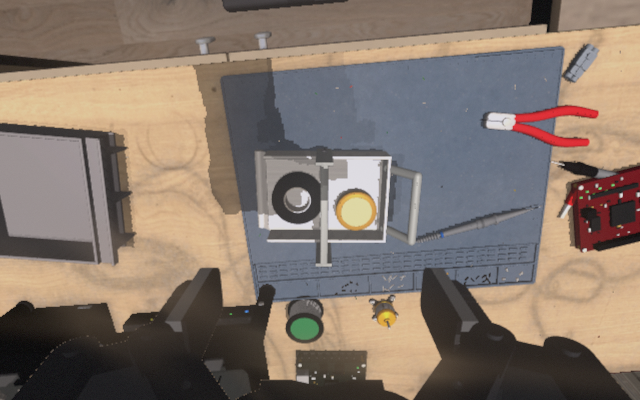

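```bash
python3 - <<'E'
from h import *
shifts([(.5237,.0715,.20),(.5237,.0715,.077)])
E
```

```text
from [0.4774 0.0731 0.301 ] y-yaw 85.21547907339844
[-0.0463  0.0023  0.1009]
[-0.0465  0.0023  0.2239]
```

servo_tool(steps="1 -0.03 0.001 0.04 0 0 0;1 -0.046 0.002 0.09 0 0 0;1 -0.046 0.002 0.14 0 0 0;1 -0.046 0.002 0.18 0 0 0;1 -0.046 0.002 0.21 0 0 0;1 -0.046 0.002 0.224 0 0 0;1 -0.046 0.002 0.224 0 0 0")

```text
time_s: 4.82
position: [0.5237, 0.0711, 0.0768]
eef_rot: [0.042, 0.999, 0.0, -0.001]
contact_force: [-0.1, -0.1, 0.3]
gripper_width: 1.002
grasp_force: 0.0
```

servo_tool(steps="0.4 0 0 0 0 0 0;0 0 0 0 0 0 0;0 0 0 0 0 0 0;0 0 0 0 0 0 0;0 0 0 0 0 0 0", squeeze=70)

```text
time_s: 5.45
position: [0.5249, 0.0714, 0.0778]
eef_rot: [0.042, 0.999, 0.0, 0.0]
contact_force: [0.2, 0.4, 2.8]
gripper_width: 0.08
grasp_force: 69.0
```

servo_tool(steps="0 0 0 -0.008 0 0 0;0 0 0 -0.025 0 0 0;0 0 0 -0.045 0 0 0;0 0.01 0 -0.07 0 0 0;0 0.02 -0.015 -0.095 0 0 0;0 0.03 -0.03 -0.12 0 0 0;0 0.035 -0.045 -0.14 0 0 0;0 0.04 -0.06 -0.15 0 0 0;0 0.04 -0.06 -0.15 0 0 0;0 0.04 -0.06 -0.15 0 0 0")

```text
time_s: 6.7
position: [0.4791, 0.015, 0.2263]
eef_rot: [0.042, 0.999, 0.0, -0.001]
contact_force: [-2.2, -0.9, -4.1]
gripper_width: 0.078
grasp_force: 68.4
```

```bash
python3 - <<'E'
from h import *
s,p,q=wrist(); cv2.imwrite("pics/w2.png",p["color"]); print(s["position"],s["q"],s["contact_force"])
for l,z in [("gutter",.056),("tip_bin",0)]:
    for r in arm.pinpoint(p,l)[:1]: print(l,r["confidence"],r["at"],px2w(q,r["at"],zplane=z))
for l in ["front_edge","carry_strap","tip_bar"]:
    for r in arm.pinpoint(p,l)[:1]: print(l,r["confidence"],r["at"],px2w(q,r["at"]))
r=arm.silhouettes(p,"tip_bin")
if r:
    P=cloud(q,r[0]["region"]); print("rim",rect(P[(P[:,2]>.045)&(P[:,2]<.065)&(P[:,1]>-.23)]))
    np.save("binP.npy",P)
t=arm.camera("top")
P=cloud(t,arm.silhouettes(t,"tip_bin")[0]["region"]); P=P[P[:,2]>.04]; print(rect(P),len(P))
E
```

```text
[0.4791 0.015  0.2263] [-0.1015  0.1868 -0.1907  1.1949  0.0005 -0.018 ] [-2.1671 -0.8612 -4.1208]
gutter 0.96 [222.3, 107.5] [ 0.5056 -0.1958  0.056 ]
tip_bin 0.8 [200.1, 65.7] [ 0.4948 -0.2737  0.    ]
front_edge 0.57 [216.1, 196.3] [ 0.4697 -0.0651  0.1615]
carry_strap 0.94 [294.1, 319.0] [0.4726 0.0141 0.2549]
tip_bar 0.89 [273.6, 540.2] [0.4843 0.1116 0.2335]
rim (array([ 505. , -209.8]), array([ 61.6, 159.4]), 82.3, 4914)
(array([ 494.6, -271.8]), array([180.6, 158.2]), 80.5, 1193) 1193
```

View pics/w2.png

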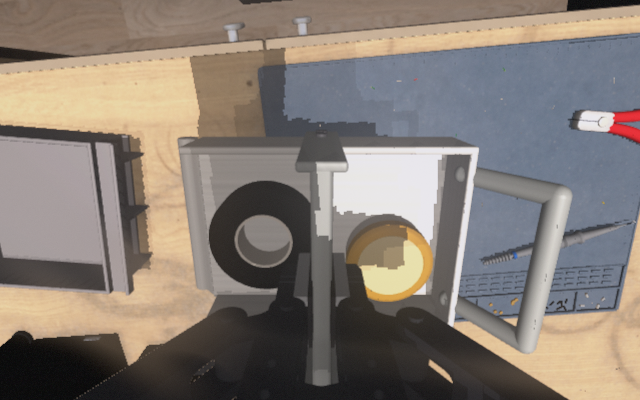

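```bash
python3 - <<'E'
from h import *
P=np.load("binP.npy")
for yaw in (-99.5,):
    a=np.radians(yaw); d=np.array([np.cos(a),np.sin(a)]); n=np.array([-d[1],d[0]])
    g=np.array([.5075,-.197]); x=(P[:,:2]-g)@d; y=(P[:,:2]-g)@n
    for lo in np.arange(-.016,.02,.002):
        m=(x>=lo)&(x<lo+.002)&(abs(y)<.06); 
        if m.sum()>3: print(round(lo+.001,3),m.sum(),np.percentile(P[m,2],[10,50,90]))
    m=(P[:,2]>.05)&(P[:,2]<.062)&(x>-.015)&(x<.015); print("y",np.percentile(y[m],[0.5,1,99,99.5]))
    # yaw: outer-lip points
    for sgn in(-1,1):
        k=(P[:,2]>.052)&(P[:,2]<.062)&(x<-.004)&(x>-.02)&(abs(y)<.07) if sgn<0 else (P[:,2]>.052)&(P[:,2]<.062)&(x>.004)&(x<.016)&(abs(y)<.07)
        f=np.polyfit(y[k],x[k],1); print(k.sum(),np.degrees(f[0]),f[1])
E
```

```text
-0.015 751 [0.0478 0.0527 0.0568]
-0.013 417 [0.0188 0.0564 0.0578]
-0.011 134 [0.0124 0.056  0.0573]
-0.009 65 [0.009  0.0279 0.0522]
-0.007 243 [0.018  0.0512 0.052 ]
-0.005 266 [0.0236 0.051  0.0521]
-0.003 273 [0.0187 0.0512 0.052 ]
-0.001 420 [0.0034 0.0502 0.0517]
0.001 435 [0.004  0.0502 0.0519]
0.003 392 [0.0047 0.0506 0.0518]
0.005 971 [0.006  0.0516 0.0568]
0.007 290 [0.0553 0.0571 0.0581]
0.009 64 [0.0562 0.0568 0.0573]
y [-0.0789 -0.0785  0.0766  0.0774]
968 -0.03699858047705354 -0.01322828327263
935 -0.12370316323394384 0.006067277888573477
```

```bash
cat >> h.py <<'E'
G=np.array([.507,-.194,.056]); YAW=-99.5
def tool(phi,yaw=YAW):   # phi: nose-down tilt deg of tool (0 = pointing down); rows of base tool: y=-d, z down
    a=np.radians(yaw); d=np.array([np.cos(a),np.sin(a),0]); z=np.array([0,0,1.]); n=np.cross(z,d)
    B=np.stack([np.cross(-d,-z),-d,-z],1)
    return R.from_rotvec(n*np.radians(phi))*R.from_matrix(B), d
def rows(poses,s=None):
    s=s or arm.sense(); r0=R.from_quat(s["eef_rot"]); print("at",s["position"])
    for w,(pos,r) in poses: print(w, np.round(r0.inv().apply(pos-s["position"]),4), np.round(np.degrees((r0.inv()*r).as_rotvec()),1))
def edge_pose(E,phi,yaw=YAW): # carrying by strap: front edge at E, tray tilt phi (nose down +)
    r,d=tool(phi,yaw); n=np.cross([0,0,1],d); t=R.from_rotvec(n*np.radians(phi))
    return E+t.apply(-.082*d+np.array([0,0,.089-.019])), r
E
python3 - <<'E'
from h import *
d=tool(0)[1]
print("edge now", )
P=[]
for back,up,phi in [(.06,.09,0),(.04,.07,-8),(.02,.05,-15),(0,.03,-17),(0,.015,-17),(0,.008,-17),(0,.004,-17),(0,0,-17),(0,-.001,-20)]:
    P.append(((back,up,phi),edge_pose(G-back*d+np.array([0,0,up]),phi)))
rows(P)
E
```

```text
edge now
at [0.4796 0.0149 0.2272]
(0.06, 0.09, 0) [-0.0564 -0.0644  0.0111] [ 0.  -0.   4.7]
(0.04, 0.07, -8) [-0.0555 -0.0754  0.0432] [8.  0.3 4.7]
(0.02, 0.05, -15) [-0.0544 -0.089   0.0747] [15.   0.6  4.7]
(0, 0.03, -17) [-0.0528 -0.1074  0.0982] [17.   0.7  4.7]
(0, 0.015, -17) [-0.0528 -0.1074  0.1132] [17.   0.7  4.7]
(0, 0.008, -17) [-0.0528 -0.1074  0.1202] [17.   0.7  4.7]
(0, 0.004, -17) [-0.0528 -0.1074  0.1242] [17.   0.7  4.7]
(0, 0, -17) [-0.0528 -0.1074  0.1282] [17.   0.7  4.7]
(0, -0.001, -20) [-0.053  -0.1053  0.1344] [20.   0.8  4.7]
```

Go to 15 mm above the gutter, tilted 17°, then look.

servo_tool(steps="0 -0.015 -0.016 0.003 0 0 1;0 -0.03 -0.033 0.006 0 0 2.5;0 -0.045 -0.05 0.009 0 0 4;0 -0.056 -0.064 0.011 0 0 4.7;0 -0.056 -0.07 0.027 4 0.1 4.7;0 -0.055 -0.075 0.043 8 0.3 4.7;0 -0.055 -0.082 0.059 11.5 0.4 4.7;0 -0.054 -0.089 0.075 15 0.6 4.7;0 -0.053 -0.1 0.089 16.5 0.7 4.7;0 -0.053 -0.107 0.098 17 0.7 4.7;0 -0.053 -0.107 0.113 17 0.7 4.7;0 -0.053 -0.107 0.113 17 0.7 4.7")

```text
time_s: 8.65
position: [0.5225, -0.0962, 0.113]
eef_rot: [0.082, 0.986, -0.147, -0.014]
contact_force: [1.2, 0.0, -4.4]
gripper_width: 0.08
grasp_force: 68.3
```

```bash
cat > look.py <<'E'
import sys
from h import *
s,p,q=wrist(); cv2.imwrite(f"pics/{sys.argv[1]}.png",p["color"]); print(s["position"],s["q"],s["contact_force"],s["time_s"])
d=tool(0)[1]; n=np.cross([0,0,1],d)
def rel(w): v=w-G; return np.round([v@d,v@n,v[2]],4)
for c,cp in(("wrist",q),("top",None),("scene",None)):
    if cp is None: p=cp=arm.camera(c)
    for l in ["gutter","front_edge","carry_strap","tip_bar"]:
        for r in arm.pinpoint(p,l)[:1]: print(c,l,round(r["confidence"],2),np.round(r["at"]),rel(px2w(cp,r["at"])))
E
python3 look.py w3
```

```text
[ 0.5225 -0.0962  0.113 ] [-0.1308  0.3838 -0.263   0.9375 -0.2958  0.0374] [ 1.2289  0.0394 -4.4494] 8.65
wrist front_edge 0.77 [212. 199.] [-0.0048 -0.0064  0.0185]
wrist carry_strap 0.56 [293. 322.] [-0.1062 -0.0071  0.0836]
wrist tip_bar 0.86 [273. 539.] [-0.1923 -0.0044  0.0362]
top gutter 0.62 [229. 402.] [0.0002 0.0038 0.0186]
top front_edge 0.89 [232. 403.] [ 0.0009 -0.0048  0.0227]
top carry_strap 0.81 [222. 370.] [-0.1566 -0.1014  0.586 ]
scene gutter 0.6 [284. 354.] [ 0.001  -0.004   0.0203]
scene front_edge 0.78 [288. 358.] [0.0085 0.0031 0.0008]
scene carry_strap 0.71 [245. 335.] [-0.0913 -0.0042  0.0907]
scene tip_bar 0.72 [223. 316.] [-0.1916  0.0023  0.0348]
```

View pics/w3.png

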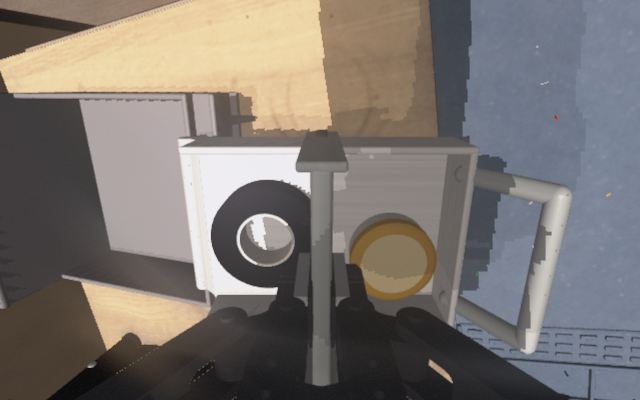

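```bash
python3 - <<'E'
from h import *
d=tool(0)[1][:2]; n=np.array([-d[1],d[0]])
s,p,q=wrist(); P=cloud(q,q["depth"]>0)
x=(P[:,:2]-G[:2])@d; y=(P[:,:2]-G[:2])@n
for nm,m in (("rod",abs(y)<.045),("gut-",(y<-.058)&(y>-.075)),("gut+",(y>.058)&(y<.075))):
    for lo in np.arange(-.02,.018,.002):
        k=m&(x>=lo)&(x<lo+.002)
        if k.sum()>3: print(nm,round(lo+.001,3),k.sum(),np.percentile(P[k,2],[10,50,90]))
k=(P[:,2]>.058)&(P[:,2]<.085)&(abs(x)<.03); print("rod y",np.percentile(y[k],[1,50,99]))
E
```

```text
rod -0.019 296 [0.0782 0.0792 0.0801]
rod -0.017 352 [0.0789 0.0798 0.0806]
rod -0.015 398 [0.0795 0.0804 0.0812]
rod -0.013 182 [0.0797 0.0803 0.0809]
rod -0.011 195 [0.0777 0.0784 0.0789]
rod -0.009 217 [0.0768 0.0775 0.078 ]
rod -0.007 199 [0.0756 0.0762 0.0768]
rod -0.005 219 [0.0747 0.0753 0.0759]
rod -0.003 461 [0.0742 0.0751 0.0762]
rod -0.001 416 [0.0752 0.0761 0.0769]
rod 0.001 332 [0.0756 0.0763 0.077 ]
rod 0.003 210 [0.075  0.0758 0.0763]
rod 0.005 75 [0.0332 0.075  0.0754]
rod 0.007 7 [0.0047 0.0059 0.0131]
rod 0.009 8 [0.0055 0.0079 0.0111]
gut- -0.019 54 [-0.0038 -0.0029 -0.0021]
gut- -0.017 55 [-0.004  -0.003  -0.0022]
gut- -0.015 54 [-0.0039 -0.003  -0.002 ]
gut- -0.013 100 [-0.0034 -0.0022  0.0556]
gut- -0.011 453 [-0.0022  0.0486  0.0568]
gut- -0.009 129 [-0.0034  0.0346  0.0571]
gut- -0.007 64 [-0.0037 -0.0027  0.0265]
gut- -0.005 63 [-0.0038 -0.0025  0.0515]
gut- -0.003 118 [-0.0036  0.0501  0.0515]
gut- -0.001 123 [-0.0034  0.0503  0.0515]
gut- 0.001 137 [-0.0035  0.0502  0.0514]
gut- 0.003 186 [-0.0031  0.0051  0.0512]
gut- 0.005 131 [-0.003   0.05    0.0516]
gut- 0.007 178 [0.0048 0.0504 0.0543]
gut- 0.009 322 [0.0072 0.0523 0.0569]
gut- 0.011 51 [0.0563 0.0569 0.0574]
gut- 0.013 10 [0.0554 0.056  0.0567]
gut- 0.015 7 [0.0557 0.0561 0.0568]
gut- 0.017 4 [0.0559 0.0564 0.0568]
gut+ 0.007 10 [0.0551 0.0558 0.0565]
gut+ 0.009 33 [0.0541 0.0568 0.0576]
gut+ 0.011 14 [0.0567 0.0569 0.0575]
rod y [-0.0537 -0.0105  0.0508]
```

servo_tool(steps="0 0 0.0015 0.005 0 0 0;0 0 0.003 0.0095 0 0 0;0 0 0.0035 0.0115 0 0 0;0 0 0.004 0.0135 0 0 0;0 0 0.0045 0.0145 0 0 0;0 0 0.0045 0.0145 0 0 0")

```text
time_s: 10.2
position: [0.5238, -0.0966, 0.0996]
eef_rot: [0.082, 0.986, -0.148, -0.012]
contact_force: [-1.0, -0.8, -0.4]
gripper_width: 0.078
grasp_force: 69.0
```

```bash
python3 - <<'E'
from h import *
rows([(u,edge_pose(G+np.array([0,0,u[0]]),u[1])) for u in[(0,-17),(-.0005,-18),(-.001,-19),(-.001,-20),(-.001,-20.5)]])
d=tool(0)[1][:2]; n=np.array([-d[1],d[0]])
s,p,q=wrist(); P=cloud(q,q["depth"]>0)
x=(P[:,:2]-G[:2])@d; y=(P[:,:2]-G[:2])@n
for lo in np.arange(-.012,.014,.002):
    k=(abs(y)<.045)&(x>=lo)&(x<lo+.002)
    if k.sum()>3: print(round(lo+.001,3),k.sum(),np.percentile(P[k,2],[10,50,90]))
E
```

```text
at [ 0.5238 -0.0966  0.0996]
(0, -17) [0.0005 0.0002 0.0006] [-0.1  0.1 -0. ]
(-0.0005, -18) [0.0005 0.0016 0.0025] [ 0.9  0.1 -0. ]
(-0.001, -19) [0.0005 0.0029 0.0045] [ 1.9  0.1 -0. ]
(-0.001, -20) [0.0005 0.0041 0.006 ] [ 2.9  0.1 -0. ]
(-0.001, -20.5) [0.0005 0.0046 0.0067] [ 3.4  0.1 -0. ]
-0.011 119 [0.0646 0.0652 0.066 ]
-0.009 220 [0.0636 0.0643 0.0648]
-0.007 198 [0.0626 0.0632 0.0637]
-0.005 213 [0.0616 0.0622 0.0627]
-0.003 322 [0.0608 0.0614 0.0623]
-0.001 480 [0.0611 0.0622 0.0632]
0.001 360 [0.0621 0.0628 0.0635]
0.003 250 [0.0621 0.0627 0.0633]
0.005 160 [0.0612 0.0619 0.0624]
0.007 5 [0.0605 0.0607 0.0609]
0.009 95 [0.0568 0.0573 0.058 ]
0.011 239 [0.0563 0.0569 0.0575]
0.013 8 [0.0557 0.0562 0.0563]
```

Rod top is at 0.0626, so it is seated in the gutter and the force is unloaded. Now I rotate the rear down and release.

servo_tool(steps="0 0.0005 0.0015 0.002 0.9 0 0;0 0.0005 0.003 0.004 1.9 0 0;0 0.0005 0.004 0.006 2.9 0 0;0 0.0005 0.0045 0.0065 3.3 0 0;0 0.0005 0.0045 0.0065 3.3 0 0")

```text
time_s: 10.88
position: [0.5245, -0.0943, 0.0941]
eef_rot: [0.081, 0.981, -0.178, -0.013]
contact_force: [-3.9, 1.5, 16.8]
gripper_width: 0.081
grasp_force: 71.4
```

servo_tool(steps="0 0 0 -0.0008 -0.2 0 0;0.1 0 0 -0.0008 -0.2 0 0;0.2 0 0 -0.0008 -0.2 0 0;0.5 0 0 -0.001 0 0 0;1 0 0 -0.001 0 0 0;1 0 0 -0.001 0 0 0;1 0 0 -0.02 0 0 0;1 0 0 -0.05 0 0 0;1 0 0 -0.08 0 0 0;1 0 0 -0.12 0 0 0;1 0 0 -0.12 0 0 0;1 0 0 -0.12 0 0 0")

```text
time_s: 12.38
position: [0.5301, -0.0527, 0.2036]
eef_rot: [0.082, 0.981, -0.176, -0.015]
contact_force: [0.1, -0.1, -0.2]
gripper_width: 0.997
grasp_force: 0.0
```

```bash
python3 look.py w4; python3 - <<'E'
from h import *
d=tool(0)[1][:2]; n=np.array([-d[1],d[0]])
s,p,q=wrist(); P=cloud(q,q["depth"]>0)
x=(P[:,:2]-G[:2])@d; y=(P[:,:2]-G[:2])@n
for lo in np.arange(-.012,.014,.002):
    k=(abs(y)<.045)&(x>=lo)&(x<lo+.002)
    if k.sum()>3: print(round(lo+.001,3),k.sum(),np.percentile(P[k,2],[10,50,90]))
for lo in np.arange(-.215,-.17,.003):
    k=(abs(y)<.025)&(x>=lo)&(x<lo+.003)
    if k.sum()>3: print("bar",round(lo+.0015,4),k.sum(),np.percentile(P[k,2],[10,50,90]))
k=(abs(x+.196)<.012)&(P[:,2]>.04)&(P[:,2]<.09);print("bar y",np.percentile(y[k],[1,50,99]))
E
```

```text
[ 0.5301 -0.0527  0.2036] [-0.0177  0.3598 -0.0675  1.1983 -0.3502  0.1579] [ 0.0769 -0.0974 -0.1505] 12.375
wrist gutter 0.81 [172. 237.] [-0.0038 -0.0037  0.0063]
wrist front_edge 0.7 [172. 234.] [-0.001  -0.0034  0.0064]
wrist carry_strap 0.67 [172. 237.] [-0.0044 -0.0036  0.0061]
wrist tip_bar 0.55 [200. 446.] [-0.1935  0.0014  0.0108]
top gutter 0.96 [229. 402.] [0.0014 0.0064 0.0076]
top front_edge 0.84 [231. 401.] [-0.0004 -0.0008  0.0064]
top carry_strap 0.67 [226. 366.] [-0.1102 -0.0089  0.0621]
scene gutter 0.84 [285. 355.] [ 0.0019 -0.0003  0.0085]
scene front_edge 0.71 [284. 357.] [0.0017 0.0041 0.009 ]
scene carry_strap 0.57 [244. 334.] [-0.1045  0.0028  0.0645]
scene tip_bar 0.39 [252. 335.] [-0.1054  0.011  -0.0047]
-0.011 122 [0.0634 0.064  0.0646]
-0.009 109 [0.0626 0.0631 0.0637]
-0.007 121 [0.0615 0.0623 0.0629]
-0.005 117 [0.0606 0.0613 0.062 ]
-0.003 224 [0.0604 0.0616 0.0629]
-0.001 193 [0.0615 0.0626 0.0634]
0.001 161 [0.0621 0.0628 0.0634]
0.003 107 [0.0618 0.0624 0.0631]
0.005 37 [0.0608 0.0614 0.062 ]
0.007 7 [0.0574 0.058  0.0585]
0.009 158 [0.056  0.0571 0.0579]
0.011 101 [0.0562 0.0568 0.0575]
bar -0.2135 783 [0.001  0.2465 0.2498]
bar -0.2105 886 [0.0011 0.2459 0.257 ]
bar -0.2075 1161 [0.0013 0.2462 0.2657]
bar -0.2045 1416 [0.0016 0.2483 0.27  ]
bar -0.2015 1422 [0.2131 0.2493 0.271 ]
bar -0.1985 1674 [0.0668 0.2338 0.2717]
bar -0.1955 1492 [0.0675 0.2256 0.2731]
bar -0.1925 1018 [0.066  0.2158 0.2751]
bar -0.1895 537 [0.0011 0.2072 0.2118]
bar -0.1865 290 [0.0003 0.0021 0.2727]
bar -0.1835 322 [0.0006 0.1355 0.2741]
bar -0.1805 417 [0.0006 0.2698 0.2748]
bar -0.1775 420 [0.0005 0.271  0.276 ]
bar -0.1745 414 [0.0006 0.2722 0.2771]
bar -0.1715 371 [0.0006 0.2738 0.2782]
bar y [-0.0414  0.0058  0.1332]
```

View pics/w4.png

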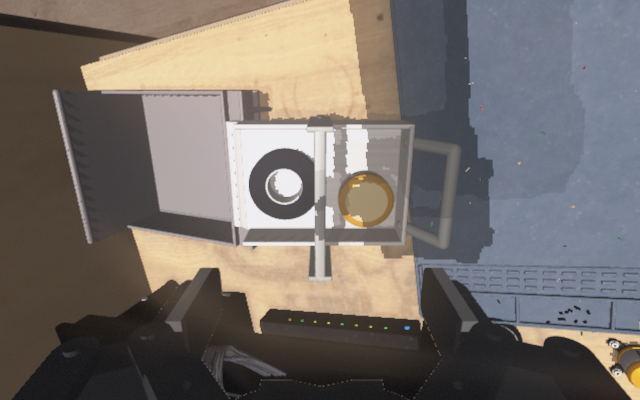

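```bash
cat >> h.py <<'E'
def bar_pos(phi,off=-.012,G=G):  # TCP for holding bar at tray tilt phi (deg, nose down +), tool vertical
    d=tool(0)[1]; a=np.radians(phi); b=np.array([-.182,.074])
    return G+d*(b[0]*np.cos(a)+b[1]*np.sin(a))+np.array([0,0,-b[0]*np.sin(a)+b[1]*np.cos(a)+off])
E
python3 - <<'E'
from h import *
r,_=tool(0); b=bar_pos(-20); print(b)
rows([("up",(b+[0,0,.14],r)),("mid",(b+[0,0,.03],r)),("at",(b,r))])
E
```

```text
[ 0.5394 -0.0004  0.0513]
at [ 0.5303 -0.0527  0.2042]
up [-0.0003  0.0543 -0.0064] [-20.3   0.   -0. ]
mid [-0.0003  0.0924  0.0968] [-20.3   0.   -0. ]
at [-0.0003  0.1029  0.125 ] [-20.3   0.   -0. ]
```

servo_tool(steps="0.7 0 0.02 -0.004 -8 0 0;0.35 0 0.04 -0.006 -16 0 0;0.35 0 0.054 -0.006 -20.3 0 0;0.35 0 0.065 0.025 -20.3 0 0;0.35 0 0.08 0.065 -20.3 0 0;0.35 0 0.0925 0.097 -20.3 0 0;0.35 0 0.0925 0.097 -20.3 0 0;0.35 0 0.0925 0.097 -20.3 0 0")

```text
time_s: 14.18
position: [0.5399, -0.0004, 0.0823]
eef_rot: [0.083, 0.997, -0.0, 0.001]
contact_force: [1.4, 0.5, -0.4]
gripper_width: 0.351
grasp_force: 0.0
```

```bash
python3 - <<'E'
from h import *
r,_=tool(0); b=bar_pos(-20); s,p,q=wrist(); print(s["gripper_width"],s["q"])
rows([("mid",(b+[0,0,.03],r)),("at",(b,r))])
for l in ("tip_bar",):
    for t in arm.pinpoint(p,l)[:1]: print(t["confidence"],t["at"],px2w(q,t["at"],zplane=.062),"exp",b)
im=p["color"].copy(); cv2.imwrite("pics/w5.png",im)
E
```

```text
0.3507234052678761 [-0.1182  0.398  -0.2904  0.8808 -0.0002  0.0477]
at [ 0.5405 -0.0005  0.0828]
mid [ 0.0012 -0.      0.0015] [ 0.   0.2 -0. ]
at [ 0.0012 -0.      0.0315] [ 0.   0.2 -0. ]
0.83 [250.6, 316.9] [ 0.5391 -0.0033  0.062 ] exp [ 0.5394 -0.0004  0.0513]
```

View pics/w5.png

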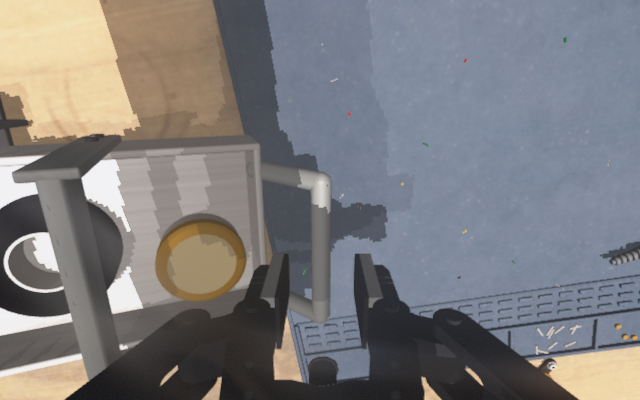

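servo_tool(steps="0.35 0.001 0 0.01 0 0 0;0.35 0.001 0 0.02 0 0 0;0.35 0.001 0 0.0305 0 0 0;0.35 0.001 0 0.0305 0 0 0;0 0.001 0 0.0305 0 0 0;0 0.001 0 0.0305 0 0 0;0 0.001 0 0.0305 0 0 0;0 0.001 0 0.0305 0 0 0", squeeze=35)

```text
time_s: 15.28
position: [0.5383, -0.0002, 0.0507]
eef_rot: [0.083, 0.997, -0.0, 0.0]
contact_force: [0.1, -0.4, -1.8]
gripper_width: 0.098
grasp_force: 34.1
```

```bash
python3 - <<'E'
from h import *
s=arm.sense(); off=s["position"]-bar_pos(-20); d=tool(0)[1]; n=np.cross([0,0,1],d); print("off d,n,z",off@d,off@n,off[2],s["gripper_width"])
r,_=tool(0)
# relative arc from this pose
b0=bar_pos(-20); r0=R.from_quat(s["eef_rot"])
for f in list(range(-17,106,4)): print(f,np.round(r0.inv().apply(bar_pos(f)-b0),4))
E
```

```text
off d,n,z 2.17211373010436e-05 -0.0011554020359346748 -0.0005724050663193786 0.09829737332298474
-17 [-0.     -0.0007 -0.0103]
-13 [-0.     -0.0024 -0.0239]
-9 [-0.     -0.005  -0.0373]
-5 [-0.     -0.0086 -0.0506]
-1 [-0.     -0.0131 -0.0635]
3 [-0.     -0.0185 -0.0761]
7 [-0.     -0.0247 -0.0883]
11 [-0.0001 -0.0318 -0.1001]
15 [-0.0001 -0.0397 -0.1113]
19 [-0.0001 -0.0484 -0.1219]
23 [-0.0001 -0.0577 -0.1319]
27 [-0.0001 -0.0678 -0.1413]
31 [-0.0001 -0.0785 -0.1499]
35 [-0.0001 -0.0897 -0.1577]
39 [-0.0001 -0.1015 -0.1647]
43 [-0.0001 -0.1137 -0.1709]
47 [-0.0001 -0.1263 -0.1763]
51 [-0.0001 -0.1393 -0.1807]
55 [-0.0001 -0.1526 -0.1842]
59 [-0.0001 -0.166  -0.1868]
63 [-0.0001 -0.1797 -0.1885]
67 [-0.0001 -0.1934 -0.1891]
71 [-0.0001 -0.2071 -0.1889]
75 [-0.0001 -0.2207 -0.1876]
79 [-0.0001 -0.2343 -0.1855]
83 [-0.0001 -0.2476 -0.1823]
87 [-0.0001 -0.2607 -0.1783]
91 [-0.0001 -0.2735 -0.1734]
95 [-0.0001 -0.2859 -0.1675]
99 [-0.0001 -0.2979 -0.1609]
103 [-0.0001 -0.3094 -0.1534]
```

servo_tool(steps="0 0 -0.0003 -0.005 0 0 0;0 0 -0.0007 -0.01 0 0 0;0 0 -0.0015 -0.017 0 0 0;0 0 -0.0024 -0.024 0 0 0;0 0 -0.005 -0.037 0 0 0;0 0 -0.0085 -0.0505 0 0 0;0 0 -0.013 -0.0635 0 0 0;0 0 -0.0185 -0.076 0 0 0;0 0 -0.0215 -0.082 0 0 0;0 0 -0.0247 -0.088 0 0 0;0 0 -0.0247 -0.088 0 0 0")

```text
time_s: 16.65
position: [0.5343, -0.0243, 0.139]
eef_rot: [0.083, 0.997, 0.0, 0.0]
contact_force: [1.3, 3.2, -1.4]
gripper_width: 0.098
grasp_force: 34.1
```

```bash
cat > chk.py <<'E'
from h import *
import sys
d=tool(0)[1]; n=np.cross([0,0,1],d)
s=arm.sense(); v=s["position"]+[0,0,.0126]-G
print("t",s["time_s"],"bar rel",v@d,v@n,v[2],"r",np.hypot(v@d,v[2]),"phi",158-np.degrees(np.arctan2(v[2],v@d)),"F",np.array(s["contact_force"]),"q",s["q"],s["gripper_width"])
for c in("top","scene"):
    p=arm.camera(c); cv2.imwrite(f"pics/{sys.argv[1]}_{c}.png",p["color"])
    for l in["front_edge","tape","tin","tip_bar"]:
        for t in arm.pinpoint(p,l)[:1]:
            w=px2w(p,t["at"])-G; print(c,l,round(t["confidence"],2),np.round(t["at"]),np.round([w@d,w@n,w[2]],4))
E
python3 chk.py a
```

```text
t 16.65 bar rel -0.17192564098292815 -0.0010536747328080825 0.095622122509464 r 0.19672828047996974 phi 7.082068895200621 F [ 1.3355  3.1896 -1.415 ] q [-0.1646  0.3412 -0.2158  1.0129  0.001   0.0014] 0.0978889469394855
top front_edge 0.67 [230. 400.] [-0.004  -0.0006  0.0134]
top tape 0.55 [228. 384.] [-0.1394 -0.1122  0.6123]
scene front_edge 0.96 [287. 357.] [0.005  0.0027 0.0008]
scene tape 0.84 [265. 348.] [-0.0508  0.012   0.0185]
scene tin 0.79 [244. 334.] [-0.1084  0.0048  0.0526]
scene tip_bar 0.69 [220. 319.] [-0.1567 -0.0114  0.1254]
```

servo_tool(steps="0 0 -0.007 -0.012 0 0 0;0 0 -0.015 -0.023 0 0 0;0 0 -0.0235 -0.0335 0 0 0;0 0 -0.033 -0.0435 0 0 0;0 0 -0.043 -0.053 0 0 0;0 0 -0.054 -0.0615 0 0 0;0 0 -0.065 -0.0695 0 0 0;0 0 -0.077 -0.0765 0 0 0;0 0 -0.089 -0.0825 0 0 0;0 0 -0.1015 -0.088 0 0 0;0 0 -0.1145 -0.0925 0 0 0;0 0 -0.1145 -0.0925 0 0 0")

```text
time_s: 18.65
position: [0.5167, -0.1386, 0.2346]
eef_rot: [0.083, 0.997, -0.001, 0.003]
contact_force: [0.6, 4.4, 13.4]
gripper_width: 0.099
grasp_force: 37.0
```

```bash
python3 chk.py b
```

```text
t 18.65 bar rel -0.0562632447485055 0.0004313670704930942 0.19116892793481916 r 0.19927647055630604 phi 51.6002290595184 F [ 0.5641  4.3632 13.3654] q [-0.3807  0.2884 -0.0369  1.2391  0.0001 -0.2139] 0.09864951676944818
top tin 0.32 [255. 227.] [-0.5125 -0.133  -0.0562]
top tip_bar 0.72 [214. 397.] [-0.0784 -0.0298  0.3506]
scene front_edge 0.58 [290. 355.] [ 0.0114 -0.0077  0.0039]
scene tape 0.68 [341. 370.] [ 0.1352 -0.0484  0.0002]
scene tin 0.63 [298. 386.] [ 0.0686  0.0522 -0.0096]
scene tip_bar 0.7 [239. 350.] [-0.0383 -0.0091  0.226 ]
```

```bash
python3 - <<'E'
import cv2
a=cv2.imread("pics/b_scene.png")[200:390,270:450]; cv2.imwrite("pics/b_crop.png",cv2.resize(a,None,fx=3,fy=3,interpolation=cv2.INTER_CUBIC))
E
```

```text
(no output)
```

View pics/b_crop.png

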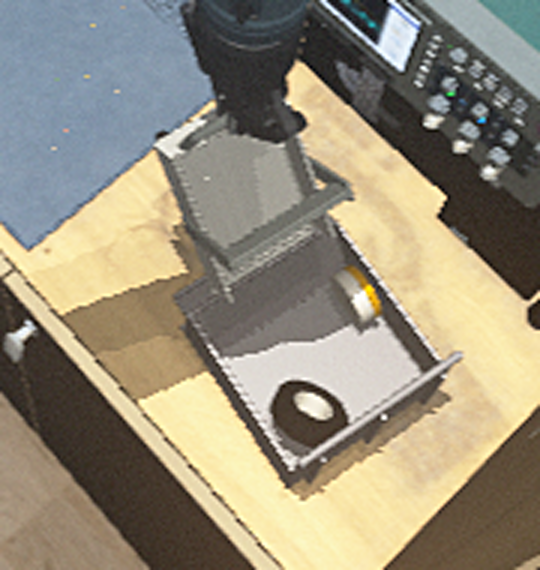

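```bash
cat > edge.py <<'E'
from h import *
d=tool(0)[1]; n=np.cross([0,0,1],d)
p=arm.camera("scene"); P=cloud(p,p["depth"]>0)-G; x=P@d; y=P@n; z=P[:,2]
m=(abs(y)<.045)&(abs(x)<.2)&(z>-.03)&(z<.2)
for lo in np.arange(-.012,.12,.003):
    k=m&(z>=lo)&(z<lo+.003)&(abs(x)<.07)
    if k.sum()>3: print("z",round(lo+.0015,4),k.sum(),np.percentile(x[k],[5,50,95]))
E
python3 edge.py
```

```text
z -0.0105 27 [0.0141 0.0173 0.0203]
z -0.0075 33 [0.0129 0.0154 0.019 ]
z -0.0045 22 [0.0098 0.014  0.0165]
z -0.0015 38 [0.0067 0.0117 0.0149]
z 0.0015 39 [0.0054 0.0096 0.0137]
z 0.0045 32 [0.0054 0.0077 0.012 ]
z 0.0075 13 [0.0052 0.0065 0.0088]
z 0.0105 7 [0.0054 0.0059 0.0063]
z 0.0165 7 [0.0041 0.0061 0.007 ]
z 0.0195 21 [0.0036 0.0059 0.0072]
z 0.0225 12 [0.0032 0.0052 0.0066]
z 0.0255 5 [0.0016 0.0052 0.0067]
z 0.0375 9 [-0.0132 -0.0118 -0.0108]
z 0.0405 31 [-0.0155 -0.0125 -0.0106]
z 0.0435 34 [-0.0179 -0.0144 -0.0112]
z 0.0465 35 [-0.0206 -0.017  -0.0136]
z 0.0495 40 [-0.0238 -0.0195 -0.0159]
z 0.0525 31 [-0.0253 -0.0211 -0.0163]
z 0.0555 40 [-0.0281 -0.0239 -0.0208]
z 0.0585 46 [-0.0297 -0.0263 -0.0213]
z 0.0615 37 [-0.0324 -0.0292 -0.0256]
z 0.0645 39 [-0.0359 -0.0314 -0.027 ]
z 0.0675 46 [-0.0378 -0.0344 -0.0305]
z 0.0705 36 [-0.0392 -0.0359 -0.0316]
z 0.0735 47 [-0.0424 -0.0391 -0.0354]
z 0.0765 38 [-0.0453 -0.0409 -0.0377]
z 0.0795 38 [-0.0461 -0.0435 -0.0404]
z 0.0825 44 [-0.0492 -0.0465 -0.0425]
z 0.0855 44 [-0.0522 -0.0487 -0.0448]
z 0.0885 46 [-0.0551 -0.0513 -0.0474]
z 0.0915 39 [-0.0579 -0.0542 -0.0511]
z 0.0945 36 [-0.0592 -0.0559 -0.0518]
z 0.0975 37 [-0.062  -0.0584 -0.0544]
z 0.1005 36 [-0.065  -0.0605 -0.0579]
z 0.1035 37 [-0.0668 -0.0631 -0.0601]
z 0.1065 29 [-0.0687 -0.0659 -0.0626]
z 0.1095 22 [-0.069  -0.0675 -0.0637]
z 0.1125 11 [-0.0698 -0.0691 -0.0502]
z 0.1185 31 [0.01   0.0115 0.0138]
```

servo_tool(steps="0 0 0 -0.001 0 0 0;0 0 0 -0.002 0 0 0;0 0 0 -0.002 0 0 0")

```text
time_s: 19.58
position: [0.5162, -0.1382, 0.2345]
eef_rot: [0.083, 0.997, -0.001, 0.002]
contact_force: [2.2, 3.3, 6.9]
gripper_width: 0.1
grasp_force: 36.3
```

servo_tool(steps="0 0 -0.0065 -0.003 0 0 0;0 0 -0.013 -0.005 0 0 0;0 0 -0.0265 -0.0076 0 0 0;0 0 -0.0405 -0.0093 0 0 0;0 0 -0.054 -0.0099 0 0 0;0 0 -0.068 -0.0097 0 0 0;0 0 -0.0815 -0.0084 0 0 0;0 0 -0.088 -0.0074 0 0 0;0 0 -0.095 -0.0063 0 0 0;0 0 -0.095 -0.0063 0 0 0")

```text
time_s: 20.82
position: [0.4992, -0.2316, 0.2392]
eef_rot: [0.083, 0.997, -0.0, -0.0]
contact_force: [-0.3, 0.4, 3.9]
gripper_width: 0.098
grasp_force: 36.6
```

```bash
python3 chk.py c;python3 edge.py | awk 'NR%3==0'
```

```text
t 20.825 bar rel 0.0383752180259933 -0.0015182929405697437 0.19580191181277962 r 0.19952705587985317 phi 79.08884414813397 F [-0.325   0.4104  3.8943] q [-0.5495  0.3245  0.0253  1.2717 -0.0003 -0.3829] 0.09750263304007639
top front_edge 0.56 [230. 399.] [-0.0038  0.004  -0.0038]
top tape 0.43 [253. 437.] [ 0.1256 -0.0423 -0.0547]
top tin 0.32 [172. 322.] [-0.2559  0.16   -0.0208]
top tip_bar 0.94 [218. 432.] [ 0.0144 -0.0117  0.2783]
scene front_edge 0.79 [286. 354.] [ 0.0086 -0.0116  0.0394]
scene tape 0.67 [342. 370.] [ 0.1296 -0.0358 -0.0567]
scene tin 0.69 [289. 356.] [ 0.015  -0.0072  0.022 ]
scene tip_bar 0.77 [272. 373.] [ 0.0523 -0.0131  0.2338]
z -0.0045 18 [0.0121 0.0144 0.0167]
z 0.0135 6 [0.0127 0.0139 0.0141]
z 0.0225 16 [0.0115 0.0126 0.0144]
z 0.0315 14 [0.0098 0.011  0.0126]
z 0.0405 12 [0.0081 0.0091 0.0105]
z 0.0495 8 [0.0064 0.0078 0.0088]
z 0.0585 8 [0.0043 0.0056 0.0072]
z 0.0675 6 [0.002  0.0032 0.0051]
z 0.0765 8 [0.0004 0.0018 0.0025]
z 0.0885 7 [-0.0017 -0.0009  0.0002]
z 0.1005 50 [0.0641 0.0667 0.0692]
```

servo_tool(steps="0 0 -0.0133 0.003 0 0 0;0 0 -0.0264 0.0068 0 0 0;0 0 -0.0392 0.0117 0 0 0;0 0 -0.0516 0.0176 0 0 0;0 0 -0.0636 0.0242 0 0 0;0 0 -0.0695 0.0278 0 0 0;0 0 -0.0695 0.0278 0 0 0;0 0 -0.0695 0.0278 0 0 0;0 0 -0.0695 0.0278 0 0 0;0 0 -0.0695 0.0278 0 0 0")

```text
time_s: 22.62
position: [0.488, -0.2994, 0.2118]
eef_rot: [0.083, 0.997, -0.0, 0.0]
contact_force: [-0.8, -0.8, 0.9]
gripper_width: 0.097
grasp_force: 36.4
```

```bash
python3 chk.py e;python3 - <<'E'
from h import *
d=tool(0)[1]; n=np.cross([0,0,1],d)
p=arm.camera("scene")
for l in("tape","tin"):
    for r in arm.silhouettes(p,l)[:2]:
        P=cloud(p,r["region"])-G; print(l,r["confidence"],len(P),"binx",np.percentile(P@d-.08,[5,50,95]),"y",np.percentile(P@n,[5,50,95]),"z",np.percentile(P[:,2]+.056,[5,50,95]))
a=cv2.imread("pics/e_scene.png")[220:390,290:450]; cv2.imwrite("pics/e_crop.png",cv2.resize(a,None,fx=3.3,fy=3.3,interpolation=cv2.INTER_CUBIC))
E
```

```text
t 22.625 bar rel 0.10710255136815473 -0.0013546513652486492 0.16837017594258047 r 0.19954817126825222 phi 100.46099258593614 F [-0.7715 -0.8348  0.9496] q [-0.6611  0.3773  0.0305  1.2237 -0.0001 -0.4956] 0.09713131131582023
top front_edge 0.74 [232. 399.] [-0.0047 -0.0019 -0.0074]
top tape 0.56 [252. 436.] [ 0.1233 -0.0398 -0.0516]
top tip_bar 0.82 [225. 461.] [ 0.0892 -0.0147  0.2512]
scene front_edge 0.65 [288. 353.] [ 0.0038 -0.0087  0.0077]
scene tape 0.64 [342. 370.] [ 0.1306 -0.0383 -0.0503]
scene tip_bar 0.94 [301. 390.] [ 0.1166 -0.0113  0.2027]
tape 0.62 350 binx [0.0223 0.0437 0.0696] y [-0.0617 -0.0362 -0.0127] z [0.0153 0.0223 0.0265]
tin 0.72 1378 binx [-0.0782 -0.0159  0.0328] y [-0.0539 -0.0304  0.0249] z [0.0143 0.1533 0.2249]
tin 0.57 2349 binx [-0.0812  0.0318  0.0864] y [-0.0757 -0.0128  0.0659] z [0.0014 0.0081 0.1026]
```

View pics/e_crop.png

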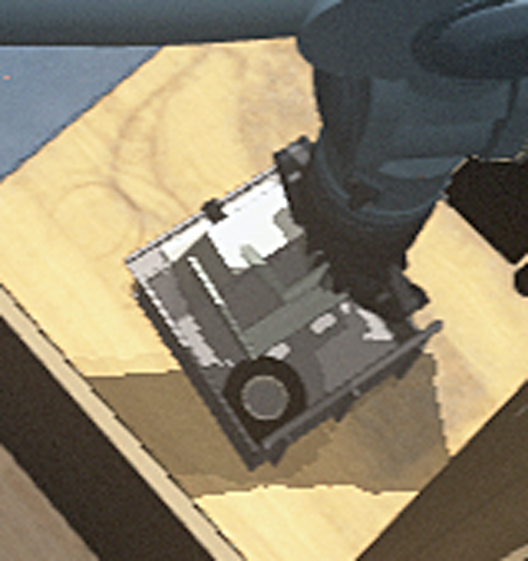

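servo_tool(steps="0 0 0.0058 -0.0036 0 0 0;0 0 0.0178 -0.0102 0 0 0;0 0 0.0302 -0.0161 0 0 0;0 0 0.043 -0.021 0 0 0;0 0 0.0561 -0.025 0 0 0;0 0 0.0694 -0.0282 0 0 0;0 0 0.083 -0.0303 0 0 0;0 0 0.0966 -0.0316 0 0 0;0 0 0.1103 -0.0318 0 0 0;0 0 0.124 -0.0312 0 0 0;0 0 0.1377 -0.0295 0 0 0;0 0 0.1377 -0.0295 0 0 0")

```text
time_s: 24.78
position: [0.5113, -0.1627, 0.2414]
eef_rot: [0.082, 0.997, 0.0, 0.001]
contact_force: [1.1, 0.7, 5.7]
gripper_width: 0.093
grasp_force: 36.0
```

```bash
python3 chk.py f; python3 edge.py | awk 'NR%4==0'
```

```text
t 24.775 bar rel -0.03161144356026841 -0.0009635355451725926 0.19795445758598396 r 0.20046259162777766 phi 58.92701509866842 F [1.0858 0.6505 5.748 ] q [-0.4267  0.2947 -0.0107  1.2644  0.0007 -0.2624] 0.0933217840549294
top tip_bar 0.76 [214. 405.] [-0.0595 -0.0248  0.3392]
scene front_edge 0.75 [288. 353.] [ 0.0308 -0.0378  0.1205]
scene tape 0.64 [342. 372.] [ 0.1318 -0.0345 -0.0482]
scene tin 0.75 [299. 387.] [ 0.0712  0.0504 -0.0049]
scene tip_bar 0.73 [242. 354.] [-0.0174 -0.0155  0.2555]
z -0.0015 8 [-0.005   0.0105  0.0133]
z 0.0315 20 [-0.0046 -0.0028 -0.001 ]
z 0.0435 24 [-0.0121 -0.01   -0.0063]
z 0.0555 37 [-0.0197 -0.0168 -0.0141]
z 0.0675 34 [-0.0266 -0.0241 -0.0214]
z 0.0795 31 [-0.0341 -0.0313 -0.0289]
z 0.0915 31 [-0.0405 -0.0378 -0.036 ]
z 0.1035 27 [-0.0474 -0.0443 -0.0423]
z 0.1155 44 [-0.052   0.0258  0.0297]
```

```bash
python3 - <<'E'
from h import *
d=tool(0)[1]; n=np.cross([0,0,1],d)
for c in("wrist","top"):
    if c=="wrist": s,p,q=wrist()
    else: q=arm.camera(c)
    P=cloud(q,q["depth"]>0)-G; x=P@d; y=P@n; z=P[:,2]
    for ya,yb in((-.05,.05),(-.078,-.058),(.058,.078)):
        for lo in np.arange(-.014,.016,.003):
            k=(y>ya)&(y<yb)&(x>=lo)&(x<lo+.003)&(z>-.02)&(z<.04)
            if k.sum()>4: print(c,ya,round(lo+.0015,4),k.sum(),np.percentile(z[k],[10,50,90]))
E
```

```text
wrist -0.05 -0.0125 5 [-0.0046 -0.0035  0.0007]
wrist -0.05 -0.0095 44 [0.0017 0.0395 0.0398]
wrist -0.05 -0.0065 287 [0.0343 0.0366 0.0388]
wrist -0.05 -0.0035 262 [0.0294 0.0315 0.0338]
wrist -0.05 -0.0005 261 [0.0244 0.0266 0.0287]
wrist -0.05 0.0025 243 [0.0193 0.0215 0.0235]
wrist -0.05 0.0055 58 [0.0168 0.0183 0.0193]
wrist -0.05 0.0085 303 [-0.0051  0.0001  0.0018]
wrist -0.05 0.0115 187 [-0.0039  0.0008  0.0018]
wrist -0.05 0.0145 204 [-0.0091 -0.0073 -0.0053]
wrist -0.078 -0.0125 27 [-0.0077  0.0002  0.0009]
wrist -0.078 -0.0095 71 [0.0002 0.001  0.002 ]
wrist -0.078 -0.0065 64 [-0.0055 -0.0046 -0.0008]
wrist -0.078 -0.0035 80 [-0.0057 -0.0049 -0.0041]
wrist -0.078 -0.0005 77 [-0.0058 -0.0051 -0.004 ]
wrist -0.078 0.0025 71 [-0.0058 -0.0049 -0.0041]
wrist -0.078 0.0055 69 [-0.0059 -0.005  -0.0042]
wrist -0.078 0.0085 94 [-0.006  -0.0007  0.0016]
wrist -0.078 0.0115 59 [-0.0005  0.0009  0.0021]
wrist -0.078 0.0145 58 [-0.0088 -0.0061  0.0013]
wrist 0.058 0.0085 9 [-0.0053 -0.0035  0.0009]
wrist 0.058 0.0115 6 [0.0006 0.0014 0.0023]
wrist 0.058 0.0145 20 [-0.0095 -0.0075 -0.0054]
top -0.05 -0.0065 8 [0.0026 0.0373 0.0385]
top -0.05 -0.0035 10 [0.0295 0.0339 0.0368]
top -0.05 -0.0005 7 [0.0264 0.0289 0.0305]
top -0.05 0.0025 5 [0.0215 0.0235 0.024 ]
top -0.05 0.0115 9 [-0.0018 -0.0001  0.0012]
top -0.05 0.0145 7 [-0.0078 -0.0052 -0.0025]
top -0.078 -0.0095 12 [-0.0185 -0.0029  0.0021]
top -0.078 -0.0035 6 [-0.0068 -0.0061 -0.0035]
top -0.078 -0.0005 9 [-0.0094 -0.0069 -0.0044]
top -0.078 0.0025 7 [-0.0077 -0.0049 -0.002 ]
top -0.078 0.0055 7 [-0.0077 -0.0045 -0.0024]
top -0.078 0.0085 5 [-0.0077 -0.0064 -0.0033]
top -0.078 0.0115 9 [-0.0082 -0.0016  0.0022]
```

servo_tool(steps="0 0 0.0067 0.0012 0 0 0;0 0 0.0134 0.0026 0 0 0;0 0 0.0267 0.0061 0 0 0;0 0 0.0397 0.0105 0 0 0;0 0 0.0523 0.0159 0 0 0;0 0 0.0645 0.0221 0 0 0;0 0 0.0763 0.0291 0 0 0;0 0 0.0875 0.0369 0 0 0;0 0 0.0982 0.0455 0 0 0;0 0 0.1083 0.0549 0 0 0;0 0 0.1176 0.0649 0 0 0;0 0 0.1176 0.0649 0 0 0")

```text
time_s: 26.92
position: [0.5293, -0.047, 0.1749]
eef_rot: [0.082, 0.997, 0.0, -0.001]
contact_force: [0.5, 0.2, -1.2]
gripper_width: 0.099
grasp_force: 37.8
```

```bash
python3 chk.py g
```

```text
t 26.925 bar rel -0.1486218483943066 -0.002240006866963847 0.1315105834162428 r 0.19845273334126898 phi 19.504558032285445 F [ 0.4575  0.2204 -1.1841] q [-0.2081  0.3141 -0.1576  1.1013  0.0001 -0.0432] 0.09866320805537683
top front_edge 0.26 [170. 322.] [-0.2572  0.1657 -0.0186]
top tape 0.74 [253. 440.] [ 0.1336 -0.0436 -0.0523]
top tin 0.67 [219. 421.] [ 0.0661  0.0534 -0.0328]
scene front_edge 0.77 [289. 354.] [ 0.0049 -0.0041 -0.0085]
scene tape 0.8 [342. 372.] [ 0.1334 -0.0335 -0.0546]
scene tin 0.6 [190. 241.] [-0.447  -0.1021 -0.0599]
scene tip_bar 0.63 [219. 326.] [-0.1295 -0.0114  0.1749]
```

servo_tool(steps="0 0 0.0087 0.0106 0 0 0;0 0 0.0166 0.0218 0 0 0;0 0 0.0237 0.0336 0 0 0;0 0 0.0299 0.0458 0 0 0;0 0 0.0353 0.0584 0 0 0;0 0 0.0398 0.0713 0 0 0;0 0 0.0434 0.0846 0 0 0;0 0 0.046 0.098 0 0 0;0 0 0.0469 0.105 0 0 0;0 0 0.0477 0.1116 0 0 0;0 0 0.048 0.115 0 0 0;0 0 0.048 0.115 0 0 0")

```text
time_s: 28.92
position: [0.538, -0.0007, 0.0611]
eef_rot: [0.083, 0.997, -0.0, -0.0]
contact_force: [-0.2, 0.8, 0.1]
gripper_width: 0.095
grasp_force: 37.6
```

```bash
python3 chk.py i
```

```text
t 28.925 bar rel -0.1957323657182056 -0.0013573924065139638 0.01770235631480798 r 0.19653125046348688 phi -16.832135595784678 F [-0.1627  0.7986  0.1095] q [-0.1191  0.4174 -0.3225  0.8309 -0.0003  0.0471] 0.0951580471551183
top front_edge 0.63 [234. 400.] [-0.0023 -0.0104  0.0046]
top tape 0.85 [250. 439.] [ 0.1302 -0.0333 -0.052 ]
top tin 0.55 [220. 421.] [ 0.0699  0.0531 -0.0501]
scene front_edge 0.57 [288. 355.] [ 0.0058 -0.0042  0.0041]
scene tape 0.64 [341. 371.] [ 0.1296 -0.0345 -0.0498]
scene tin 0.45 [302. 383.] [ 0.0639  0.0513 -0.0527]
scene tip_bar 0.98 [226. 313.] [-0.1793 -0.0135  0.0531]
```

Lower the last 10 mm or so gently until the feet take load.

servo_tool(steps="0 0 0.0002 0.002 0 0 0;0 0 0.0003 0.004 0 0 0;0 0 0.0004 0.006 0 0 0;0 0 0.0004 0.0075 0 0 0;0 0 0.0004 0.0075 0 0 0")

```text
time_s: 30.05
position: [0.538, -0.0001, 0.0535]
eef_rot: [0.083, 0.997, 0.0, -0.0]
contact_force: [0.0, 0.7, 0.6]
gripper_width: 0.098
grasp_force: 37.4
```

servo_tool(steps="0 0 0 0.001 0 0 0;0 0 0 0.002 0 0 0;0 0 0 0.003 0 0 0;0 0 0 0.0035 0 0 0;0 0 0 0.0035 0 0 0")

```text
time_s: 30.68
position: [0.5382, -0.0002, 0.0503]
eef_rot: [0.083, 0.997, 0.0, 0.0]
contact_force: [0.7, 0.7, 1.7]
gripper_width: 0.101
grasp_force: 37.6
```

servo_tool(steps="0 0 0 0.001 0 0 0;0 0 0 0.002 0 0 0;0 0 0 0.003 0 0 0;0 0 0 0.003 0 0 0")

```text
time_s: 31.18
position: [0.5389, 0.001, 0.0484]
eef_rot: [0.083, 0.997, 0.001, 0.001]
contact_force: [-3.0, 4.4, 9.1]
gripper_width: 0.098
grasp_force: 38.6
```

Feet are loaded (9 N). Relieve, release gently, then rise straight up.

servo_tool(steps="0 0 0 -0.0015 0 0 0;0.15 0 0 -0.0015 0 0 0;0.25 0 0 -0.0015 0 0 0;0.35 0 0 -0.0015 0 0 0;0.35 0 0 -0.0015 0 0 0;0.35 0 0 -0.0015 0 0 0;0.35 0 0 -0.015 0 0 0;0.35 0 0 -0.04 0 0 0;0.35 0 0 -0.09 0 0 0;0.35 0 0 -0.14 0 0 0;0.35 0 0 -0.14 0 0 0;0.35 0 0 -0.14 0 0 0")

```text
time_s: 32.67
position: [0.5382, -0.0002, 0.1876]
eef_rot: [0.083, 0.997, -0.0, 0.0]
contact_force: [-0.2, 0.8, -0.1]
gripper_width: 0.352
grasp_force: 0.0
```

```bash
python3 chk.py j; python3 - <<'E'
from h import *
d=tool(0)[1]; n=np.cross([0,0,1],d)
s,p,q=wrist(); P=cloud(q,q["depth"]>0)-G; x=P@d; y=P@n; z=P[:,2]
for lo in np.arange(-.012,.014,.003):
    k=(abs(y)<.045)&(x>=lo)&(x<lo+.003)&(z<.05)
    if k.sum()>4: print(round(lo+.0015,4),k.sum(),np.percentile(z[k],[10,50,90]))
p=arm.camera("top")
for l in("tape","tin","tray"):
    for r in arm.silhouettes(p,l)[:1]:
        P=cloud(p,r["region"])-G; print(l,r["confidence"],len(P),"binx",np.percentile(P@d-.08,[2,50,98]),"y",np.percentile(P@n,[2,50,98]),"z",np.percentile(P[:,2]+.056,[5,50,95]))
a=np.hstack([cv2.resize(cv2.imread("pics/j_scene.png")[180:390,260:450],(380,420)),cv2.resize(p["color"][160:300,300:480],(400,420))]); cv2.imwrite("pics/j.png",a)
E
```

```text
t 32.675 bar rel -0.19629838922361895 -0.0012649359874961283 0.14419900056423138 r 0.2435701323551609 phi 14.300663223338091 F [-0.1726  0.7512 -0.1354] q [-0.1182  0.3179 -0.1185  1.1334 -0.0001  0.0478] 0.35220243255804895
top front_edge 0.95 [231. 399.] [-0.0064 -0.0004  0.0062]
top tape 0.62 [252. 439.] [ 0.1322 -0.0393 -0.0515]
top tin 0.63 [218. 422.] [ 0.0632  0.0497 -0.0112]
scene front_edge 0.76 [288. 355.] [ 0.0052 -0.0038  0.0051]
scene tape 0.92 [342. 370.] [ 0.1308 -0.0378 -0.0485]
scene tin 0.73 [301. 386.] [ 0.0684  0.054  -0.0313]
scene tip_bar 0.91 [230. 313.] [-0.2143  0.0094 -0.0532]
-0.0105 267 [0.007  0.0077 0.0085]
-0.0075 276 [0.0057 0.0064 0.007 ]
-0.0045 408 [0.0046 0.0055 0.0065]
-0.0015 500 [0.0053 0.0066 0.0076]
0.0015 349 [0.006  0.0067 0.0076]
0.0045 89 [0.0051 0.0059 0.0066]
0.0075 148 [0.0002 0.001  0.0019]
0.0105 342 [0.     0.0009 0.0017]
0.0135 10 [-0.0003 -0.0001  0.0003]
tape 0.76 282 binx [0.0186 0.0473 0.0768] y [-0.0678 -0.0426 -0.0148] z [0.0129 0.0218 0.0253]
tin 0.7 117 binx [-0.0361 -0.0193  0.0044] y [0.0499 0.0576 0.0695] z [0.0276 0.0489 0.0546]
tray 0.6 793 binx [-0.1418 -0.1083 -0.0756] y [-0.0508  0.0088  0.0528] z [0.0487 0.06   0.082 ]
```

View pics/j.png

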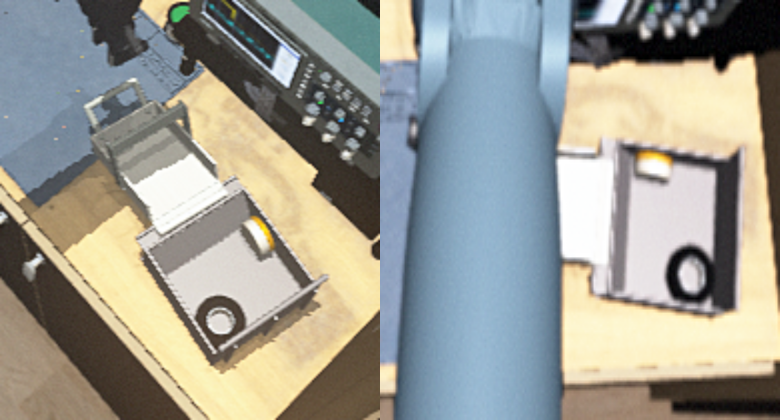

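Tray is empty and hooked (rod crest on the gutter axis). The tape and the tin (standing against the side wall) are both in the bin. Handing in.

```bash
python3 -c "
from workcell import arm
print(arm.sign_off())"
```

```text
the job is handed in; nothing more can be done
None
```

I handed the job in at about 33 s: the tape and tin are in the bin, the empty tray is back hooked in the gutter with its feet down and released; the arm never worked near the motor, reel or cutters, and the hand-in gave no verdict.

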